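Open a push-and-turn safety canister

ROBOT

A 6-joint arm with a two-finger parallel gripper is mounted at the origin on a cart in front of the work surface, level with it; the furniture and walls round the work are solid. World frame = base frame: x ahead of the robot, y to its left, z up, the work surface at z = 0. Lengths are in m, angles in rad, forces in N, time in s.
With the tool pointing down it reaches from about 0.375 to 0.9 m from the base axis. Payload 3.1 kg.
Tool frame: the origin (TCP) lies between the finger pads; the fingertips stand 25 mm ahead of it and the grasp point (between the pads) lies 6 mm ahead of it; y points along the fingers, x is the direction in which the jaws open and shut, and the axes are right-handed (so a half turn about y gives the same grasp; the last joint's range is limited). The gripper opens to 87 mm and grips with 3 to 60 N. Pads are 19 mm wide; open, the fingers measure 117 mm over their backs; the gripper's body (75 mm by 190 mm) begins 51 mm behind the grasp point.
Start: joints at [-1.317, 0.527, 1.433, -0, 1.181, -0.178], TCP at [0.262, -0.568, 0.248] pointing down, gripper open.
Joint ranges: [-3.08, 3.08], [-0.75, 2.2], [0.22, 2.44], [-1.43, 4.57], [0, 2.65], [-2.85, 2.85]. Speed limits (rad/s): [2.79, 2.79, 3.14, 3.14, 3.14, 3.14].

INTERFACE

Orientations are given as a unit quaternion [x, y, z, w].
In Python, from rig import robot gives the robot as it stands.
- The arm moves only by the tool carry_out, never from a script. Its argument "moves" is a list of rows, each a list of 7 numbers: the opening, from 0 (shut) to 1 (fully open), then the shift along the tool's x, y, z in cm, then the turn, a rotation vector about the tool's x, y, z in rad. In form: [[grip, x, y, z, rx, ry, rz], ...]. A call has 1 to 20 rows; each row is the pose to reach, as a shift and turn from the pose commanded when the call began, along the tool's axes at that moment; what a row does not reach only later rows make up. A row lasts 1/10 s, in which the tool goes at most 50 mm and 8.59 degrees, less where a joint would pass 70% of its speed; a pose out of reach is approached as far as the arm can. A call with a gripper value outside its range is refused whole. The fingers move at their own pace and stop on an object; "force" is the grip in N (left out, the last holds). Time passes only in rows, so rows that repeat a pose let the fingers close. It gives the time, the measured TCP pose, the force and the opening at its end, in the units of the state.
- robot.get_obs(): the state, without advancing time (a new reading comes with each control period).
- robot.camera(name): name is "scene" or "top"; returns the picture (420x560x3 uint8, red, green, blue); there is no depth.
- robot.camera_params(name): a dict with "fx", "fy", "cx", "cy" (pixels), "extrinsics" (4x4, takes a point from camera to world coordinates). Camera axes: x right, y down, z forward; pixel columns grow to the right and rows downward; lengths in m; the calibration is good to about 2 mm. A picture is of the moment at which its call begins. camera_params takes no time and is no camera call.
- robot.hand_in(): hands the job in, once; it reports no verdict.
The state is a dict: "time": time; "q": joint angles; "joint_velocities": joint speeds; "joint_torque": joint torques, N m; "position": TCP position; "tool_rot": TCP orientation; "ft_force": force on the tool from outside, world axes, zero at the start; "moment": the same for the moment, N m; "grip_width": finger opening in m.
Only numpy, scipy, OpenCV 4.12 (cv2) and the standard library are available. Lean on these libraries where they do the work, as an engineer would, in place of code of your own. Each camera call takes 0.05 s, during which the arm holds its last target.

TASK

Open the amber canister: press its white safety cap down against the spring until you feel it bottom, keep it down while turning it anticlockwise (seen from above) until it is free, and lift it off. Then set the cap down, without dropping it, top side up in the blue tray. About 15 N of push is plenty: 35 N between cap and canister would break the lugs. Leave the other things where they are.

Things in the scene. Friction and masses are not known exactly. Their poses are not given: they have to be found in the camera images.
- cap_mid (a point): Centre, half-way up, of the white ribbed round cap: 53 mm across, 30 mm high, with a 61 mm collar on its lowest 3 mm, open below, 40 g, about 1.5 mm sideways play. z along its axis, x along the red line on its top. Two inward lugs on its x axis lock it; then the x axis agrees with the canister's (within 0.05 rad). Not pressed far enough, it is blocked from turning.
- cap: The same cap, origin at the centre of its lower rim (15 mm below cap_mid). The way down to the bottom is 4 to 16 mm, differs from run to run and cannot be seen. A spring resists with 5 N at the top plus 0.4 N per mm (at most 12 N); at the bottom it is suddenly rigid. Kept within 1 mm of the bottom, it turns freely.
- canister_neck (a point): Point on the canister's axis 81 mm above its underside, axes as canister. Under the cap a neck, 43 mm across, ends less than 100 mm above the turntable. The held-down cap is free when turned anticlockwise from above by 1.0 to 1.35 rad from the locked angle (aim at 1.2; a solid stop near 1.4); then lift it straight up.
- canister: Upright amber canister in a round aluminium foot, fixed to the turntable; origin at the centre of its underside, z up, x to the small red tick. Foot 88 mm across up to z = 14 mm, 60 mm across up to 26 mm; amber body 46 mm across up to 55 mm. The locked cap covers z = 76 to 106 mm; pressed down, its rim never comes below 59 mm.
- tray: Shallow square blue tray, 160x160 mm, fixed, origin at the centre of its underside; floor 3 mm thick, walls 3 mm thick and 12 mm high.
- sample_dish: Bystander: round white ceramic puck, 100 mm across, 30 mm high; origin at the centre of its underside. Leave it alone.
- calib_plate: Bystander: upright black plate with white dots, 63x150x115 mm; origin at the centre of its underside. Leave it alone.
- air_blower: Bystander: black rubber bulb with a red nozzle, 50 mm across, 105 mm high; origin at the centre of its underside. Leave it alone.
- tape: Bystander: roll of blue tape lying flat, 104 mm across, 24 mm high; origin at the centre of its underside. Leave it alone.
- gear: Bystander: steel spur gear, 50 mm across, 16 mm high; origin at the centre of its underside. Leave it alone.
- lens_cap: Bystander: flat black round cap, 39 mm across, 9 mm high; origin at the centre of its underside. Leave it alone.
- spray: Bystander: white and orange spray can, 53 mm across, 168 mm high; origin at the centre of its underside. Leave it alone.
There are look-alikes about, which are no part of the job. What is meant by the cap is not black, green or purple, and is the larger of those in its own colour.

How it is judged:
On the way, in this order (a step that is already met when the one before it is completed fails the run):
1. the cap is turned out of its lock while still on the canister (angle between the x axis of cap and the x axis of canister, either way round above 0.85 rad and z of cap in the frame of canister below 0.082 m and horizontal distance between cap and canister below 0.006 m), for 0.05 s.
2. the cap is lifted clear of the neck, top side up (z of cap in the frame of canister above 0.102 m and angle between cap's own z axis and vertical below 0.35 rad), for 0.1 s.
At the end, for the whole second after the job is handed in: the cap lies flat on the tray's floor, top side up (lower rim within 4 mm of the floor, tilt below 0.1 rad), wholly inside the tray, at rest (horizontal distance between cap and tray below 0.07 m and z of cap in the frame of tray below 0.007 m and angle between cap's own z axis and vertical below 0.1 rad and linear speed of cap below 0.02 m/s and contact force between cap and tray above 0.1 N); the robot touches nothing.
It fails at once if the cap is forced against the canister with more than 35 N (contact force between cap and canister above 35 N).
It fails at once if the cap is dropped (falls faster than 0.6 m/s, not held) (linear speed of cap above 0.6 m/s and contact force between cap and the fingers below 0.2 N).
It fails at once if a bystander is moved more than 20 mm (distance of any of sample_dish, calib_plate, air_blower, tape, gear, lens_cap, spray from where it was at the start of the episode above 0.02 m).
It also fails if it takes over 51 s, if anything falls off the work surface, if the arm or the gripper's body presses on something with over 40 N, if the wrist force passes 120 N, or if a joint passes its speed limit or range.

## Working session

There is one attempt and no reset: what is moved stays moved. The work goes in short steps, Python scripts to look and compute and a tool call to move; the robot and the scene stay as the last step left them, time stands still between calls to the robot, and variables do not carry over. Pictures are saved under pics/ and viewed, and the job is handed in when it is done.

Besides the shell and the picture viewer there is one more tool, called after "Request:" in YAML: its name, and indented under it one key for each argument. carry_out: Moves the arm, as the interface text tells. Its arguments: {"type":"object","properties":{"moves":{"type":"array"},"force":{"type":"number"}},"required":["moves"]}

```bash
ls; mkdir -p pics; python3 - <<'E'
from rig import robot
import cv2
for n in ("scene","top"):
    im=robot.camera(n); cv2.imwrite(f"pics/{n}0.png",im[:,:,::-1])
    p=robot.camera_params(n); print(n,p)
print(robot.get_obs())
E
```

```text
pics
scene {'fx': 507.1348732308149, 'fy': 507.1348732308149, 'cx': 289.19508530650575, 'cy': 208.32911794696213, 'extrinsics': array([[-0.73858249, -0.27375489,  0.61607968, -0.12395886],
       [-0.67388286,  0.32613621, -0.66296084,  0.84119123],
       [-0.01943712, -0.9048168 , -0.42535722,  0.54593404],
       [ 0.        ,  0.        ,  0.        ,  1.        ]])}
top {'fx': 394.4851191514323, 'fy': 394.4851191514323, 'cx': 277.84808645564647, 'cy': 213.6842101096409, 'extrinsics': array([[-0.00541405, -0.9959329 ,  0.08993524,  0.45203957],
       [-0.99993342,  0.00630829,  0.00966185,  0.13246153],
       [-0.0101899 , -0.08987695, -0.99590075,  0.98711407],
       [ 0.        ,  0.        ,  0.        ,  1.        ]])}
{'time': 0.1, 'q': array([-1.31751104e+00,  5.28371234e-01,  1.43379143e+00, -4.19796532e-06,
        1.18140030e+00, -1.78512390e-01]), 'joint_velocities': array([-0.00044905, -0.0008585 , -0.00342537, -0.00108004,  0.00066743,
        0.00195444]), 'joint_torque': array([-3.00750912e-05, -4.40985167e+01, -1.77151895e+01,  6.34478847e-02,
        5.34001691e-02, -4.44109151e-05]), 'position': array([ 0.26142577, -0.56701508,  0.24666516]), 'tool_rot': array([-0.59503206,  0.38179029, -0.38076714,  0.59597769]), 'ft_force': array([-0.35056377, -0.43819364, -0.03141183]), 'moment': array([-0.03242643, -0.00251759,  0.03856591]), 'grip_width': 0.0869518157496536}
```

View pics/scene0.png

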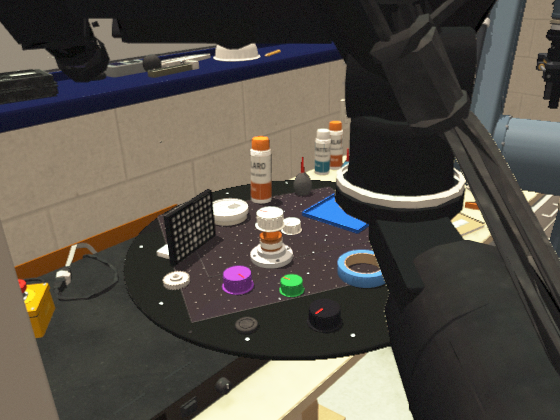

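View pics/top0.png

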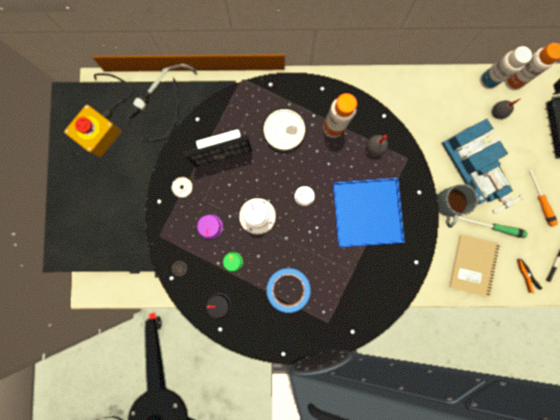

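```bash
python3 - <<'E'
import cv2,numpy as np
t=cv2.imread("pics/top0.png");s=cv2.imread("pics/scene0.png")
a=cv2.resize(t[180:250,215:325],None,fx=7,fy=7,interpolation=cv2.INTER_CUBIC)
b=cv2.resize(s[195:275,235:315],None,fx=7,fy=7,interpolation=cv2.INTER_CUBIC)
cv2.imwrite("pics/ca.png",a);cv2.imwrite("pics/cb.png",b)
E
```

```text
(no output)
```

View pics/ca.png

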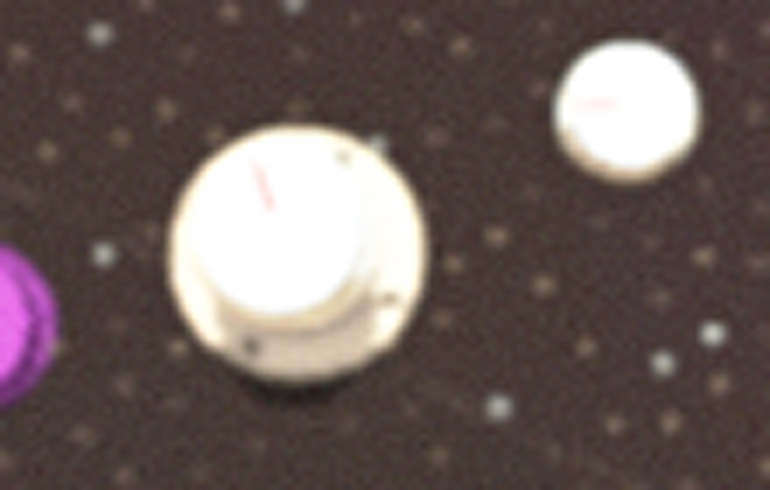

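View pics/cb.png

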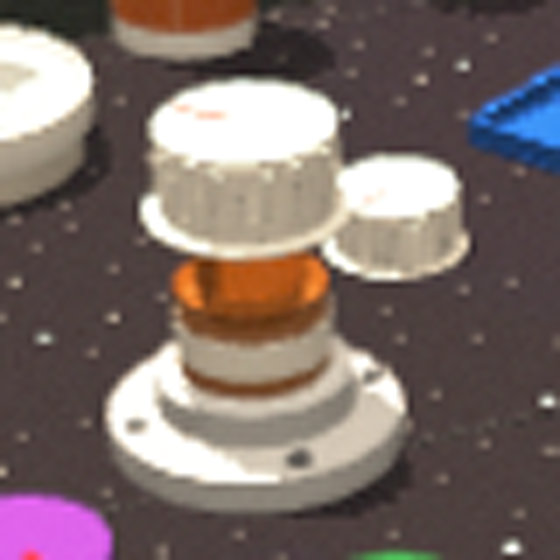

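```bash
cat > h.py <<'E'
import cv2,numpy as np
from rig import robot
def ray(n,u,v):
    p=robot.camera_params(n);E=p["extrinsics"]
    d=E[:3,:3]@np.array([(u-p["cx"])/p["fx"],(v-p["cy"])/p["fy"],1]);return E[:3,3],d/np.linalg.norm(d)
def onz(n,u,v,z):
    o,d=ray(n,u,v);return o+d*(z-o[2])/d[2]
def tri(a,b):
    o1,d1=ray("top",*a);o2,d2=ray("scene",*b)
    s=np.linalg.lstsq(np.c_[d1,-d2],o2-o1,rcond=None)[0]
    p,q=o1+s[0]*d1,o2+s[1]*d2;return (p+q)/2,np.linalg.norm(p-q)
def proj(n,P):
    p=robot.camera_params(n);E=p["extrinsics"];c=E[:3,:3].T@(np.array(P)-E[:3,3]);return np.array([c[0]/c[2]*p["fx"]+p["cx"],c[1]/c[2]*p["fy"]+p["cy"]])
def fit(im,roi,f):
    x0,y0,x1,y1=roi;c=cv2.resize(im[y0:y1,x0:x1],None,fx=4,fy=4,interpolation=cv2.INTER_CUBIC)
    m=f(c).astype(np.uint8)*255
    cs,_=cv2.findContours(m,cv2.RETR_EXTERNAL,cv2.CHAIN_APPROX_NONE)
    k=max(cs,key=cv2.contourArea);e=cv2.fitEllipse(cv2.convexHull(k));
    return ((e[0][0]+.5)/4-.5+x0,(e[0][1]+.5)/4-.5+y0),(e[1][0]/4,e[1][1]/4),e[2]
E
python3 - <<'E'
from h import *
t=cv2.imread("pics/top0.png");s=cv2.imread("pics/scene0.png")
g=lambda th:(lambda c:c.min(2)>th)
f=fit(t,(232,190,285,245),g(110));print("foot",f,onz("top",*f[0],0.014),onz("top",*f[0],0.0))
for th in (235,245,250):
    c=fit(t,(232,190,285,245),g(th));c2=fit(s,(250,200,290,222),g(th));print(th,c,c2,tri(c[0],c2[0]))
hsv=cv2.cvtColor(t,cv2.COLOR_BGR2HSV)
b=cv2.inRange(hsv,(95,120,80),(125,255,255));b[:, :325]=0;b[:,412:]=0
k=max(cv2.findContours(b,0,1)[0],key=cv2.contourArea);r=cv2.minAreaRect(k);print("tray",r,onz("top",*r[0],0.012),onz("top",*r[0],0.006),k[:,0].min(0),k[:,0].max(0))
# red line
for n,im,(x0,y0,x1,y1) in (("top",t,(245,198,262,212)),("scene",s,(255,206,275,216))):
    d=im[y0:y1,x0:x1].astype(int);w=np.clip(d[:,:,2]-(d[:,:,0]+d[:,:,1])/2,0,None);print(n);print(w.astype(int))
E
```

```text
foot ((257.144474029541, 215.40761947631836), (36.62934875488281, 37.563968658447266), 66.22789001464844) [0.53595523 0.19321629 0.014     ] [0.53716251 0.19409036 0.        ]
235 ((256.9845161437988, 215.44374084472656), (33.52351760864258, 34.09822463989258), 69.71595001220703) ((269.39326095581055, 212.2064666748047), (11.098747253417969, 25.854238510131836), 87.38401794433594) (array([0.53073424, 0.19035531, 0.10432071]), np.float64(0.0071307074858415745))
245 ((257.7616500854492, 212.23380661010742), (25.407346725463867, 33.18610382080078), 102.26851654052734) ((269.3854675292969, 212.1710958480835), (10.732619285583496, 25.65752601623535), 87.52323150634766) (array([0.53669738, 0.18736571, 0.10162697]), np.float64(0.003011081660144788))
250 ((257.85157585144043, 212.16777229309082), (24.901029586791992, 32.84822463989258), 102.21385955810547) ((269.3991069793701, 212.12104606628418), (10.420376777648926, 25.683008193969727), 87.58808898925781) (array([0.53684942, 0.18716571, 0.10161894]), np.float64(0.003018929534568037))
tray ((368.4814147949219, 212.2452850341797), (66.626762
[... 841 characters left out ...]
0  0  0]
 [ 0  0  0  0  0  0  0  0  0  0  0  0  0  0  0  0  0]]
scene
[[13 13 15 14 12 13 14 12 15 13 11  6  5  3  0  0  4  4  4  4]
 [14 13 13 14 15 14 12  8  6  8  4  2  2  0  0  0  0  0  1  1]
 [15 13 13 14 12  8  5  2  0  0  0  0  0  0  0  0  0  0  0  0]
 [14 13 12 11 24  8  0  0  0  0  0  0  0  0  0  0  0  0  0  0]
 [14 15  9  4  5 43 51 18  6  2  0  0  0  0  0  0  0  0  0  0]
 [12 13  3  0  0  0  1  5 45 52 61 49 12  0  0  0  0  0  0  0]
 [13 11  1  0  0  0  0  0  0  0  0  0  0  0  0  0  0  0  0  0]
 [13 13  1  0  0  0  0  0  0  0  0  0  0  0  0  0  0  0  0  0]
 [14 15  2  0  0  0  0  0  0  0  0  0  0  0  0  0  0  0  0  0]
 [14 16 19  1  0  0  0  0  0  0  0  0  0  0  0  0  0  0  0  0]]
```

```bash
python3 - <<'E'
from h import *
print("foot",onz("top",257.14,215.41,.007),"pred cap top px if axis there",proj("top",onz("top",257.14,215.41,.007)+[0,0,.099]),proj("scene",onz("top",257.14,215.41,.007)+[0,0,.099]))
print(onz("top",254.5,212.7,.106),onz("scene",269.39,212.17,.106), tri((254.5,212.7),(269.39,212.17)))
# red line
a=onz("top",251.2,203.5,.106);b=onz("top",253.1,209,.106);print(a,b,np.arctan2(*(a-b)[[1,0]]))
a=onz("scene",260.3,209.8,.106);b=onz("scene",266.2,211.2,.106);print(a,b,np.arctan2(*(a-b)[[1,0]]))
from scipy.spatial.transform import Rotation as R
o=robot.get_obs();print(R.from_quat(o["tool_rot"]).as_matrix().round(3))
print("tray pix",[ (onz("top",u,v,.012)).round(3) for u,v in ((334,181),(400,178),(404,243),(340,247))])
E
python3 - <<'E'
import cv2
t=cv2.imread("pics/top0.png");cv2.imwrite("pics/tr.png",cv2.resize(t[165:260,320:420],None,fx=6,fy=6))
E
```

```text
foot [0.53655298 0.1936645  0.007     ] pred cap top px if axis there [254.38549054 211.63905544] [267.91826235 211.33198344]
[0.53415906 0.19340746 0.106     ] [0.53153084 0.19454854 0.106     ] (array([0.53383266, 0.19309395, 0.10481154]), np.float64(0.001171539243808705))
[0.55499153 0.20083388 0.106     ] [0.5425274  0.19655398 0.106     ] 0.3307631474873677
[0.55352094 0.19849293 0.106     ] [0.5396519  0.19546155 0.106     ] 0.2151878701722321
[[ 0.419 -0.     0.908]
 [-0.908  0.002  0.419]
 [-0.002 -1.     0.   ]]
tray pix [array([0.621, 0.001, 0.012]), array([ 0.628, -0.163,  0.012]), array([ 0.466, -0.168,  0.012]), array([ 0.457, -0.01 ,  0.012])]
```

View pics/tr.png

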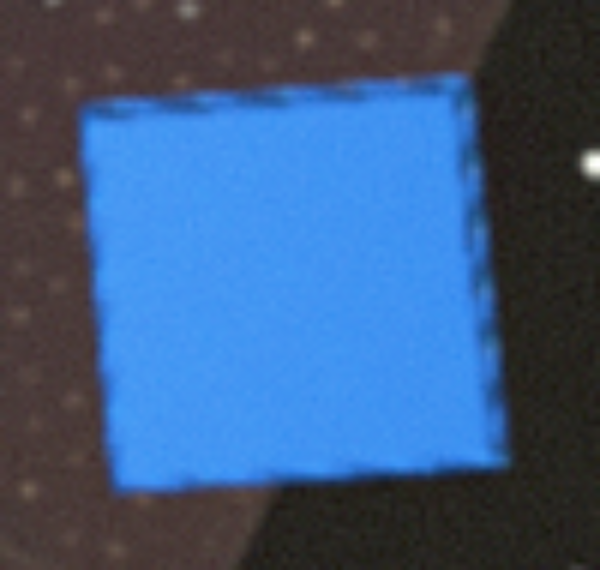

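Candidates in the top view: the white ribbed cap on the canister (254,212), a small loose white cap (305,196), purple (210,226), green (233,261) and black (218,306). There is also a white cap-like disc at (182,187). I chose the white cap on the amber canister: it is the larger white one, and the close crop shows the ribs, collar and red line. Its axis is near (0.534, 0.193), and the red line lies about 0.3 rad from world x. The tray centre is near (0.543, -0.085).

Request:
carry_out:
  moves:
    - [1,-57.7,4,56.6,0,-0.54,0]
    - [1,-57.7,4,56.6,0,-0.54,0]
    - [1,-57.7,4,56.6,0,-0.54,0]
    - [1,-57.7,4,56.6,0,-0.54,0]
    - [1,-57.7,4,56.6,0,-0.54,0]
    - [1,-57.7,4,56.6,0,-0.54,0]
    - [1,-57.7,4,56.6,0,-0.54,0]
    - [1,-57.7,4,56.6,0,-0.54,0]
    - [1,-57.7,4,56.6,0,-0.54,0]
    - [1,-57.7,4,56.6,0,-0.54,0]
    - [1,-57.7,4,56.6,0,-0.54,0]
    - [1,-57.7,4,56.6,0,-0.54,0]
    - [1,-57.7,4,56.6,0,-0.54,0]
    - [1,-57.7,4,56.6,0,-0.54,0]
    - [1,-57.7,4,56.6,0,-0.54,0]
    - [1,-57.7,4,56.6,0,-0.54,0]
    - [1,-57.7,4,56.6,0,-0.54,0]
    - [1,-57.7,4,56.6,0,-0.54,0]
    - [1,-57.7,4,56.6,0,-0.54,0]
    - [1,-57.7,4,56.6,0,-0.54,0]
  force: 40

```text
time: 2.1
position: [0.5335, 0.1916, 0.2074]
tool_rot: [0.676, -0.21, 0.209, -0.675]
ft_force: [-0.1, -0.3, 0.4]
grip_width: 0.0869
```

```bash
python3 - <<'E'
from h import *
from scipy.spatial.transform import Rotation as R
s=robot.camera("scene")[:,:,::-1];cv2.imwrite("pics/s1.png",s)
cv2.imwrite("pics/s1c.png",cv2.resize(s[130:280,210:330],None,fx=4,fy=4))
o=robot.get_obs();print(o["position"],o["q"].round(3),o["ft_force"]);print(R.from_quat(o["tool_rot"]).as_matrix().round(3))
E
```

```text
[0.53368226 0.19160338 0.20757267] [ 0.148  0.5    1.621 -0.     1.022  0.749] [-0.93920265  0.64525223 -0.27754244]
[[ 0.825 -0.001  0.566]
 [-0.566 -0.     0.825]
 [-0.001 -1.    -0.001]]
```

View pics/s1c.png

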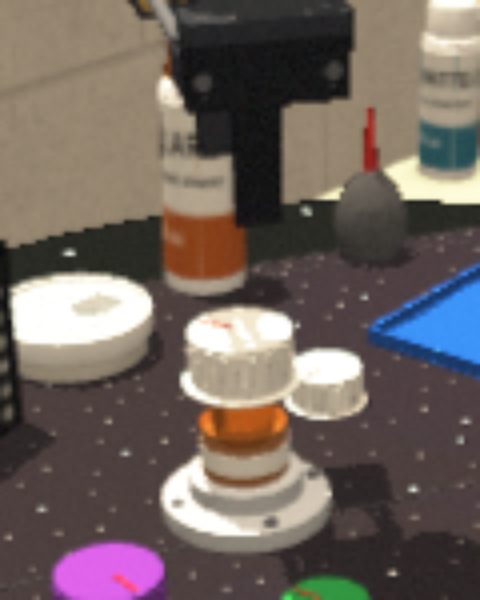

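```bash
python3 - <<'E'
from h import *
s=cv2.imread("pics/s1.png")
P=np.array([.5337,.1916,.2076]);X=np.array([.825,-.566,0]);Z=np.array([.566,.825,0])
for k in (.0435,.058):
  for zz in (-.0095,.0095): print(k,zz,proj("scene",P-X*k-[0,0,.025]+Z*zz),proj("scene",P-X*k-[0,0,.010]+Z*zz))
print("axis",proj("scene",[.534,.193,.106]))
g=s[170:186,255:300].max(2)
for v in (172,178,183): print(v,s[v,262:290].max(1))
E
```

```text
0.0435 -0.0095 [277.62682561 183.6738473 ] [277.3928604  176.24302006]
0.0435 0.0095 [267.70263691 184.73348728] [267.40063858 177.280165  ]
0.058 -0.0095 [279.25034449 186.54555272] [279.02425551 179.03247679]
0.058 0.0095 [269.19703106 187.63121724] [268.90111949 180.09518226]
axis [269.05232283 211.57452334]
172 [176 177 173 172 173 146  59  20  18  27  26  17  21  25  24  17  21  24
  88 148 146 145 145 144 147 146 154 154]
178 [178 179 176 173 174 152  78  20  14  21  19  21  24  19  23  21  22  24
  84 146 150 150 145 148 148 149 150 160]
183 [170 166 165 162 154 137  93  25  27  18  21  23  25  21  19  25  22  21
  29  42  45  41  40  78 154 175  42  45]
```

The gripper's near finger appears at columns 268–280 in the scene view, matching its predicted projection. The cap centre at column 269.4 also agrees with the estimated axis, so I'm descending.

Request:
carry_out:
  moves:
    - [1,0,2,0,0,0,0]
    - [1,0,4,0,0,0,0]
    - [1,-0.05,6,0.05,0,0,0]
    - [1,-0.05,7.5,0.05,0,0,0]
    - [1,-0.05,9,0.05,0,0,0]
    - [1,-0.05,9.7,0.05,0,0,0]
    - [1,-0.05,10.1,0.05,0,0,0]
    - [1,-0.05,10.1,0.05,0,0,0]
    - [1,-0.05,10.1,0.05,0,0,0]

```text
time: 3.05
position: [0.5345, 0.1938, 0.1072]
tool_rot: [-0.675, 0.208, -0.209, 0.676]
ft_force: [-0.2, -0.4, -0.1]
grip_width: 0.0869
```

```bash
python3 - <<'E'
from h import *
s=robot.camera("scene")[:,:,::-1]
cv2.imwrite("pics/s2c.png",cv2.resize(s[150:280,210:330],None,fx=4.5,fy=4.5))
o=robot.get_obs();print(o["position"],o["q"].round(3),o["ft_force"])
E
```

```text
[0.53454684 0.19392708 0.10727767] [0.152 0.65  1.692 0.    0.799 0.751] [ 0.21655878 -0.1792252   0.11900446]
```

View pics/s2c.png

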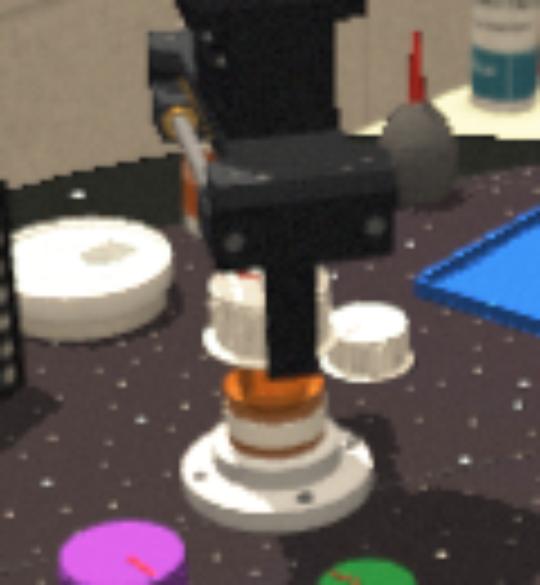

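Request:
carry_out:
  moves:
    - [1,0,0.1,-0.15,0,0,0]
    - [0.7,0,0.1,-0.15,0,0,0]
    - [0.6,0,0.1,-0.15,0,0,0]
    - [0.4,0,0.1,-0.15,0,0,0]
    - [0.3,0,0.1,-0.15,0,0,0]
    - [0.3,0,0.1,-0.15,0,0,0]
  force: 40

```text
time: 3.7
position: [0.5332, 0.1928, 0.1056]
tool_rot: [-0.676, 0.209, -0.209, 0.676]
ft_force: [-0.2, -0.0, 0.5]
grip_width: 0.0548
```

Request:
carry_out:
  moves:
    - [0.3,0,0,0,0,0,0]
    - [0.3,0,0,0,0,0,0]
    - [0.3,0,0,0,0,0,0]
  force: 40

```text
time: 4.0
position: [0.5329, 0.1929, 0.1055]
tool_rot: [-0.676, 0.209, -0.208, 0.676]
ft_force: [-1.2, 1.1, 1.2]
grip_width: 0.0526
```

```bash
python3 - <<'E'
from rig import robot
o=robot.get_obs();print(o["position"],o["ft_force"],o["moment"],o["grip_width"])
E
```

```text
[0.53291774 0.19291786 0.10551676] [-1.22952378  1.06640591  1.1627079 ] [0.18063123 0.16153296 0.01051404] 0.05257516378934966
```

Request:
carry_out:
  moves:
    - [0.3,-0.05,0.05,0,0,0,0]
    - [0.3,-0.05,0.1,0,0,0,0]
    - [0.3,-0.05,0.15,0,0,0,0]
    - [0.3,-0.05,0.2,0,0,0,0]
    - [0.3,-0.05,0.25,0,0,0,0]
    - [0.3,-0.05,0.3,0,0,0,0]
    - [0.3,-0.05,0.3,0,0,0,0]

```text
time: 4.7
position: [0.5329, 0.193, 0.1028]
tool_rot: [-0.676, 0.208, -0.209, 0.676]
ft_force: [-1.9, 0.5, 5.0]
grip_width: 0.0524
```

Request:
carry_out:
  moves:
    - [0.3,0,0.05,0,0,0,0]
    - [0.3,0,0.1,0,0,0,0]
    - [0.3,0,0.15,0,0,0,0]
    - [0.3,0,0.15,0,0,0,0]

```text
time: 5.1
position: [0.5329, 0.193, 0.1013]
tool_rot: [-0.676, 0.208, -0.209, 0.676]
ft_force: [-1.4, 0.1, 6.5]
grip_width: 0.0529
```

Request:
carry_out:
  moves:
    - [0.3,0,0.05,0,0,0,0]
    - [0.3,0,0.1,0,0,0,0]
    - [0.3,0,0.1,0,0,0,0]

```text
time: 5.4
position: [0.533, 0.193, 0.1004]
tool_rot: [-0.676, 0.208, -0.209, 0.676]
ft_force: [-1.3, 0.1, 6.8]
grip_width: 0.0531
```

Request:
carry_out:
  moves:
    - [0.3,0,0.05,0,0,0,0]
    - [0.3,0,0.1,0,0,0,0]
    - [0.3,0,0.1,0,0,0,0]

```text
time: 5.7
position: [0.533, 0.193, 0.0994]
tool_rot: [-0.676, 0.208, -0.209, 0.676]
ft_force: [-1.8, -0.8, 6.8]
grip_width: 0.0527
```

Request:
carry_out:
  moves:
    - [0.3,0,0.05,0,0,0,0]
    - [0.3,0,0.1,0,0,0,0]
    - [0.3,0,0.1,0,0,0,0]

```text
time: 6.0
position: [0.533, 0.193, 0.0985]
tool_rot: [-0.676, 0.208, -0.209, 0.676]
ft_force: [-1.7, -1.1, 7.2]
grip_width: 0.0529
```

Request:
carry_out:
  moves:
    - [0.3,0,0.05,0,0,0,0]
    - [0.3,0,0.1,0,0,0,0]
    - [0.3,0,0.1,0,0,0,0]

```text
time: 6.3
position: [0.533, 0.193, 0.0976]
tool_rot: [-0.676, 0.208, -0.209, 0.676]
ft_force: [-2.4, -0.5, 7.5]
grip_width: 0.0529
```

Request:
carry_out:
  moves:
    - [0.3,0,0.05,0,0,0,0]
    - [0.3,0,0.1,0,0,0,0]
    - [0.3,0,0.1,0,0,0,0]

```text
time: 6.6
position: [0.533, 0.193, 0.0966]
tool_rot: [-0.676, 0.208, -0.209, 0.676]
ft_force: [-2.4, -0.4, 8.4]
grip_width: 0.0527
```

Request:
carry_out:
  moves:
    - [0.3,0,0.05,0,0,0,0]
    - [0.3,0,0.1,0,0,0,0]
    - [0.3,0,0.1,0,0,0,0]

```text
time: 6.9
position: [0.533, 0.193, 0.0957]
tool_rot: [-0.676, 0.208, -0.209, 0.676]
ft_force: [-1.3, -0.2, 7.6]
grip_width: 0.053
```

Request:
carry_out:
  moves:
    - [0.3,0,0.05,0,0,0,0]
    - [0.3,0,0.1,0,0,0,0]
    - [0.3,0,0.1,0,0,0,0]

```text
time: 7.2
position: [0.533, 0.193, 0.0954]
tool_rot: [-0.676, 0.208, -0.209, 0.676]
ft_force: [-2.5, -1.4, 12.7]
grip_width: 0.0526
```

Force jumped from 7.6 to 12.7 N while the tool moved only 0.3 mm of the last 1 mm step, so the cap bottomed about 10 mm down. I'm holding it there and turning it.

Request:
carry_out:
  moves:
    - [0.3,-0.03,0.03,-0.05,0,0,0]
    - [0.3,-0.03,0.03,-0.05,0,-0.05,0]
    - [0.3,-0.03,0.03,-0.05,0,-0.12,0]
    - [0.3,-0.03,0.03,-0.05,0,-0.2,0]
    - [0.3,-0.03,0.03,-0.05,0,-0.28,0]
    - [0.3,-0.03,0.03,-0.05,0,-0.28,0]

```text
time: 7.8
position: [0.5341, 0.1931, 0.0955]
tool_rot: [-0.698, 0.11, -0.113, 0.699]
ft_force: [-1.6, 0.8, 12.3]
grip_width: 0.0526
```

```bash
python3 - <<'E'
from h import *
s=robot.camera("scene")[:,:,::-1]
cv2.imwrite("pics/s3c.png",cv2.resize(s[150:280,210:330],None,fx=4.5,fy=4.5))
o=robot.get_obs();print(o["position"],o["q"].round(3),o["ft_force"],o["moment"])
E
```

```text
[0.53409579 0.19313542 0.09546803] [0.15  0.667 1.702 0.    0.768 0.469] [-1.15872584  0.39425863 12.85159226] [-0.03047903  0.16576987  0.04706022]
```

View pics/s3c.png

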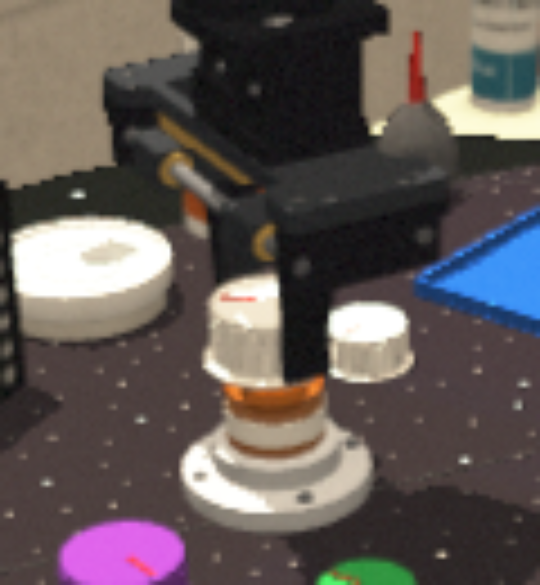

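The cap came down and turned: the red line at about (262,216) is now flat in the view. The moment is small, so I'm continuing.

Request:
carry_out:
  moves:
    - [0.3,0,0,0,0,-0.08,0]
    - [0.3,0,0,0,0,-0.16,0]
    - [0.3,0,0,0,0,-0.24,0]
    - [0.3,0,0,0,0,-0.32,0]
    - [0.3,0,0,0,0,-0.4,0]
    - [0.3,0,0,0,0,-0.46,0]
    - [0.3,0,0,0,0,-0.46,0]

```text
time: 8.55
position: [0.5346, 0.1933, 0.0955]
tool_rot: [-0.705, -0.052, 0.048, 0.706]
ft_force: [0.4, 1.2, 12.3]
grip_width: 0.0526
```

```bash
python3 - <<'E'
from rig import robot
o=robot.get_obs();print(o["position"],o["q"].round(3),o["ft_force"],o["moment"])
E
```

```text
[0.53457653 0.19332556 0.09548401] [1.500e-01 6.680e-01 1.701e+00 1.000e-03 7.670e-01 8.000e-03] [ 0.37316256  1.22314198 12.28661629] [0.17019719 0.02432751 0.03041214]
```

Request:
carry_out:
  moves:
    - [0.3,0,0,0,0,-0.08,0]
    - [0.3,0,0,0,0,-0.16,0]
    - [0.3,0,0,0,0,-0.24,0]
    - [0.3,0,0,0,0,-0.32,0]
    - [0.3,0,0,0,0,-0.4,0]
    - [0.3,0,0,0,0,-0.46,0]
    - [0.3,0,0,0,0,-0.46,0]

```text
time: 9.25
position: [0.5347, 0.1934, 0.0955]
tool_rot: [0.676, 0.212, -0.207, -0.675]
ft_force: [-0.4, 1.2, 11.8]
grip_width: 0.053
```

```bash
python3 - <<'E'
from h import *
s=robot.camera("scene")[:,:,::-1]
cv2.imwrite("pics/s4c.png",cv2.resize(s[150:280,210:330],None,fx=4.5,fy=4.5))
o=robot.get_obs();print(o["position"],o["q"].round(3),o["ft_force"],o["moment"])
E
```

```text
[0.53469271 0.19335451 0.09548143] [ 1.500e-01  6.680e-01  1.701e+00  1.000e-03  7.670e-01 -4.510e-01] [-0.25915509  0.26890454 10.45068197] [ 0.14726948 -0.12116863  0.01896187]
```

View pics/s4c.png

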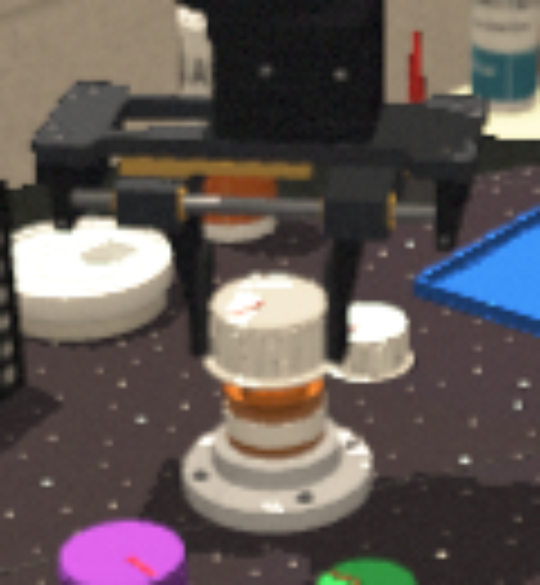

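```bash
python3 - <<'E'
from h import *
q=lambda u,v:onz("scene",210+(u+.5)/4.5-.5,150+(v+.5)/4.5-.5,.096)
a=q(231,313);b=q(262,301);c=q(268,302);print(a,b,c,np.arctan2(*(a-b)[[1,0]]))
E
```

```text
[0.53669948 0.21392372 0.096     ] [0.53465536 0.19636783 0.096     ] [0.53187429 0.19535717 0.096     ] 1.4548830667767558
```

The red line went from about 0.25 rad to 1.45 rad, so the cap turned about 1.2 rad with no slip. Lifting now.

Request:
carry_out:
  moves:
    - [0.3,0,-0.4,0,0,0,0]
    - [0.3,0,-0.8,0,0,0,0]
    - [0.3,0,-1.2,0,0,0,0]
    - [0.3,0,-1.6,0,0,0,0]
    - [0.3,0,-2,0,0,0,0]
    - [0.3,0,-2.4,0,0,0,0]

```text
time: 9.9
position: [0.5317, 0.1926, 0.1174]
tool_rot: [-0.675, -0.209, 0.21, 0.675]
ft_force: [-0.0, 0.2, -0.6]
grip_width: 0.0528
```

Request:
carry_out:
  moves:
    - [0.3,0,-1.5,0,0,0,0]
    - [0.3,0,-3,0,0,0,0]
    - [0.3,0,-4.5,0,0,0,0]
    - [0.3,0,-6,0,0,0,0]
    - [0.3,0,-6,0,0,0,0]
    - [0.3,0,-6,0,0,0,0]

```text
time: 10.5
position: [0.5314, 0.1926, 0.1773]
tool_rot: [-0.675, -0.209, 0.21, 0.675]
ft_force: [0.3, 0.1, -0.2]
grip_width: 0.0526
```

```bash
python3 - <<'E'
from h import *
from scipy.spatial.transform import Rotation as R
s=robot.camera("scene")[:,:,::-1]
cv2.imwrite("pics/s5c.png",cv2.resize(s[130:280,210:350],None,fx=4,fy=4))
o=robot.get_obs();print(o["position"],o["q"].round(3),o["ft_force"],o["moment"])
M=R.from_quat(o["tool_rot"]).as_matrix();print(M.round(3));print("tray shift cm",M.T@(np.array([.543,-.085,o["position"][2]])-o["position"])*100)
E
```

```text
[0.53120129 0.192582   0.17686065] [ 0.15   0.541  1.652 -0.     0.952 -0.451] [-0.73235368  0.28791235 -0.20721223] [ 0.02408646 -0.11643451  0.00995444]
[[ 0.825 -0.002 -0.565]
 [ 0.565 -0.     0.825]
 [-0.002 -1.     0.001]]
tray shift cm [-1.47228679e+01  9.48970937e-03 -2.35615543e+01]
```

View pics/s5c.png

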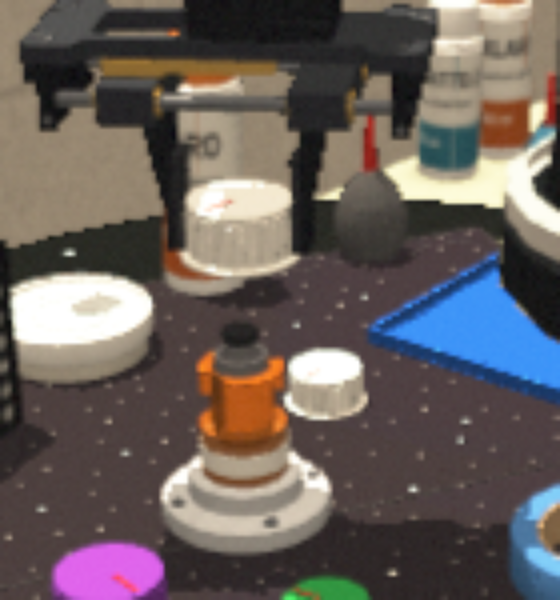

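The cap is held level above the bare neck: cap at (238,227) in the crop, orange neck visible below it. Moving to the tray.

Request:
carry_out:
  moves:
    - [0.3,-1,0,-1.6,0,0,0]
    - [0.3,-3,0,-4.8,0,0,0]
    - [0.3,-5,0,-8,0,0,0]
    - [0.3,-7,0,-11.2,0,0,0]
    - [0.3,-9,0,-14.4,0,0,0]
    - [0.3,-11,0,-17.6,0,0,0]
    - [0.3,-13,0,-20.8,0,0,0]
    - [0.3,-14.3,2,-23,0,0,0]
    - [0.3,-14.7,4,-23.6,0,0,0]
    - [0.3,-14.7,6,-23.6,0,0,0]
    - [0.3,-14.7,8,-23.6,0,0,0]
    - [0.3,-14.7,10,-23.6,0,0,0]
    - [0.3,-14.7,11.5,-23.6,0,0,0]
    - [0.3,-14.7,12.5,-23.6,0,0,0]
    - [0.3,-14.7,12.5,-23.6,0,0,0]
    - [0.3,-14.7,12.5,-23.6,0,0,0]

```text
time: 12.15
position: [0.5443, -0.0849, 0.0525]
tool_rot: [-0.675, -0.209, 0.21, 0.676]
ft_force: [0.6, 0.1, -0.4]
grip_width: 0.0524
```

```bash
python3 - <<'E'
from h import *
for n in ("scene","top"):
    s=robot.camera(n)[:,:,::-1];cv2.imwrite(f"pics/{n}6.png",s)
o=robot.get_obs();print(o["position"],o["ft_force"],o["moment"])
E
```

```text
[ 0.54489837 -0.08509081  0.0533449 ] [-0.39472605  0.0225176   0.03811498] [-0.01375669 -0.10367628 -0.00837145]
```

View pics/scene6.png

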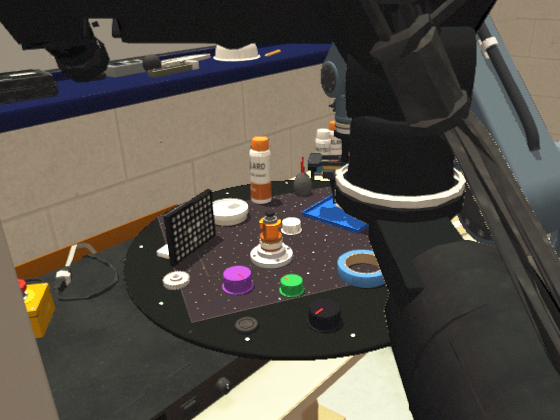

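View pics/top6.png

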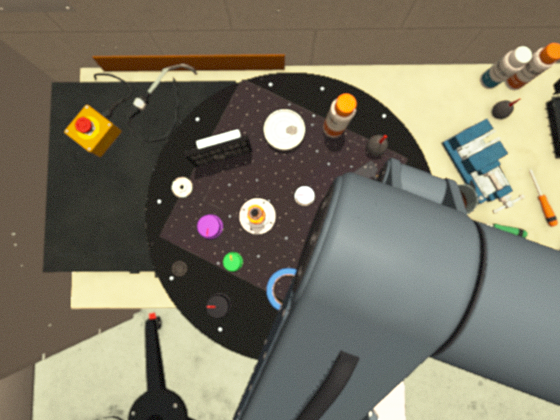

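The arm hides the cap in both views; the bystanders are unmoved and the neck is bare at (257,213) in the top view. I'll set the cap down by force.

Request:
carry_out:
  moves:
    - [0.3,0,0.4,0,0,0,0]
    - [0.3,0,0.8,0,0,0,0]
    - [0.3,0,1.2,0,0,0,0]
    - [0.3,0,1.5,0,0,0,0]
    - [0.3,0,1.7,0,0,0,0]
    - [0.3,0,1.7,0,0,0,0]

```text
time: 12.85
position: [0.5442, -0.0849, 0.0354]
tool_rot: [-0.675, -0.209, 0.209, 0.676]
ft_force: [0.4, 0.3, 0.3]
grip_width: 0.0525
```

Request:
carry_out:
  moves:
    - [0.3,0,0.05,0,0,0,0]
    - [0.3,0,0.1,0,0,0,0]
    - [0.3,0,0.15,0,0,0,0]
    - [0.3,0,0.2,0,0,0,0]
    - [0.3,0,0.2,0,0,0,0]

```text
time: 13.35
position: [0.5444, -0.0849, 0.0337]
tool_rot: [-0.675, -0.209, 0.209, 0.675]
ft_force: [0.0, 0.3, 0.2]
grip_width: 0.0526
```

Request:
carry_out:
  moves:
    - [0.3,0,0.05,0,0,0,0]
    - [0.3,0,0.1,0,0,0,0]
    - [0.3,0,0.15,0,0,0,0]
    - [0.3,0,0.15,0,0,0,0]

```text
time: 13.75
position: [0.5445, -0.0849, 0.0325]
tool_rot: [0.675, 0.209, -0.209, -0.675]
ft_force: [-0.5, -0.2, 2.3]
grip_width: 0.0529
```

Request:
carry_out:
  moves:
    - [0.3,0,0.05,0,0,0,0]
    - [0.3,0,0.05,0,0,0,0]

```text
time: 13.95
position: [0.5445, -0.085, 0.0324]
tool_rot: [0.675, 0.209, -0.209, -0.675]
ft_force: [-0.2, 0.7, 5.7]
grip_width: 0.0525
```

The cap is on the floor: 5.7 N with the TCP at 0.0324, and 0.0325 was expected. Releasing and retreating straight up.

Request:
carry_out:
  moves:
    - [0.3,0,-0.04,0,0,0,0]
    - [0.65,0,-0.04,0,0,0,0]
    - [0.75,0,-0.04,0,0,0,0]
    - [0.85,0,-0.04,0,0,0,0]
    - [0.9,0,-0.04,0,0,0,0]
    - [0.9,0,-0.04,0,0,0,0]
    - [0.9,0,-0.04,0,0,0,0]
    - [0.9,0,-1,0,0,0,0]
    - [0.9,0,-3,0,0,0,0]
    - [0.9,0,-6,0,0,0,0]
    - [0.9,0,-10,0,0,0,0]
    - [0.9,0,-14,0,0,0,0]
    - [0.9,0,-18,0,0,0,0]
    - [0.9,0,-18,0,0,0,0]

```text
time: 15.35
position: [0.5479, -0.0861, 0.2182]
tool_rot: [0.678, 0.213, -0.206, -0.673]
ft_force: [1.1, -0.1, -0.0]
grip_width: 0.0781
```

Request:
carry_out:
  moves:
    - [0.9,-50,-3,-24,0,0,0]
    - [0.9,-50,-3,-24,0,0,0]
    - [0.9,-50,-3,-24,0,0,0]
    - [0.9,-50,-3,-24,0,0,0]
    - [0.9,-50,-3,-24,0,0,0]
    - [0.9,-50,-3,-24,0,0,0]
    - [0.9,-50,-3,-24,0,0,0]
    - [0.9,-50,-3,-24,0,0,0]
    - [0.9,-50,-3,-24,0,0,0]
    - [0.9,-50,-3,-24,0,0,0]
    - [0.9,-50,-3,-24,0,0,0]
    - [0.9,-50,-3,-24,0,0,0]
    - [0.9,-50,-3,-24,0,0,0]
    - [0.9,-50,-3,-24,0,0,0]
    - [0.9,-50,-3,-24,0,0,0]

```text
time: 16.85
position: [0.2688, -0.5636, 0.2415]
tool_rot: [-0.675, -0.21, 0.21, 0.676]
ft_force: [-0.5, 0.1, 0.2]
grip_width: 0.0785
```

```bash
python3 - <<'E'
from h import *
s=robot.camera("scene")[:,:,::-1];t=robot.camera("top")[:,:,::-1]
cv2.imwrite("pics/s7.png",np.hstack([cv2.resize(t[100:320,150:420],None,fx=2,fy=2),cv2.resize(s[170:280,280:400],None,fx=2.1,fy=2.1*4/2.1/2)[:440] if 0 else cv2.resize(s[170:280,280:395],(230,440))]))
f=fit(t,(330,175,410,250),lambda c:(c.min(2)>150));print(f,onz("top",*f[0],.02))
print(robot.get_obs()["position"],robot.get_obs()["ft_force"])
E
```

```text
((369.12025451660156, 210.63164520263672), (25.243749618530273, 27.333106994628906), 83.34918212890625) [ 0.54548668 -0.08251212  0.02      ]
[ 0.26887116 -0.56406616  0.24177184] [-0.69581515 -0.08520445 -0.16786438]
```

View pics/s7.png

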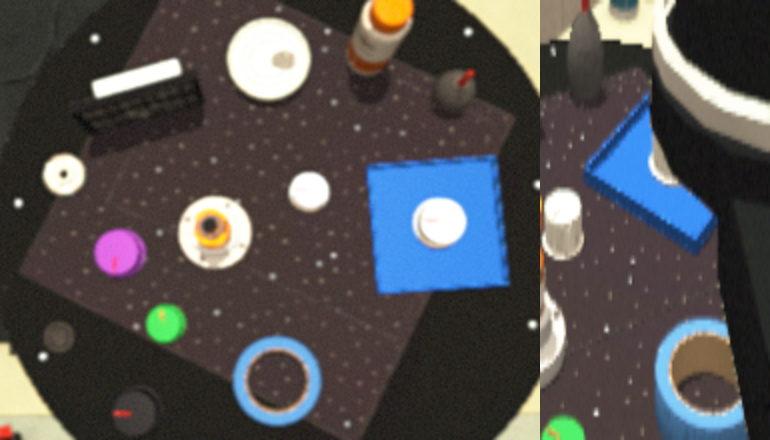

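The cap lies top side up, red line visible, near the middle of the tray at (369,211) in the top view. The bystanders are in place.

```bash
python3 - <<'E'
from rig import robot
print(robot.hand_in())
E
```

```text
the job is handed in; nothing more can be done
None
```

I opened the amber canister and set the white cap top side up in the blue tray. I handed the job in at about 17 s of the 51 s allowed; `hand_in` gives no verdict.

- **Pressing:** the cap bottomed about 10 mm down. The force there jumped from 7.6 to 12.7 N. All readings stayed below about 13 N, but they were only taken at the ends of moves.
- **Turning:** I turned it 1.2 rad anticlockwise while held down. The red line on the cap moved by about 1.1 to 1.2 rad, so it did not slip in the grip.
- **Lifting and placing:** the cap came straight off without catching. I lowered it until it touched the tray floor (5.7 N), at the height I expected, then released it and backed the arm away.
- **Last checks:** the top view shows the cap near the tray centre, top side up, with the bystanders looking unmoved by eye. In the scene view the arm hid most of the cap, so the evidence that it lies flat is the set-down height and the top view. No check failed or disagreed.

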